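# Lever the tight stopper out of a reagent jar

### The job

The red stopper is jammed in the white jar: lay the forked bar across the stand's steel rod with its fork under the stopper's flange, let go, then take the bar again by the end of its handle and press down, so that it levers the stopper up on the rod until it is loose. Never pull or push the jammed stopper with the fingers. Then put the bar back on its wooden rest, stand the loose stopper upright in the green dish, and leave the dish, beaker and bottle where they are.

Things in the scene. Friction and masses are not known exactly. Their poses are not given: they have to be found in the camera images.
- stand: Blue stand, fixed, clamping a white jar. Origin on the table under the jar's axis, z up. A bar set for levering lies along the stand's x, coming from its -x side, fork pointing to its +x. Base plate x -105 to +45, y -48 to +48, 8 mm high. Jar body 72 mm diameter up to z = 49 mm, neck 40 mm diameter up to its mouth at z = 60 mm.
- fulcrum: Fulcrum fixed to the stand (same origin and axes as stand): a level steel rod, 10 mm diameter, 64 mm long, parallel to the stand's y, at stand x = -52 mm, its top at z = 62 mm, on two blue posts at y = +-33 mm that stand no higher.
- stopper: Loose red plastic stopper, about 70 g, jammed in the jar. Origin: centre of its underside, z up its axis. Plug 26 mm diameter, z 0 to 40 mm; flange 54 mm diameter, z 40 to 46; round head 34 mm diameter, z 46 to 60 (grip this from above). Jammed, its origin is 32 mm above the stand's: the flange's underside is at stand z = 72 mm, 12 mm above the jar's mouth.
- flange (a point): Centre of the flange's underside, 40 mm above the stopper's origin. It takes roughly 20 to 35 N upward to shift the jammed stopper; the fit grips over the first 8 mm of lift, then lets go, and the stopper stays up about 8 mm, loose and easy to lift out.
- bar: Loose forked pry bar, about 120 g, 230 mm long, flat underside. Origin: middle of its length, on the underside; x towards the fork, z up. Yellow handle x -115 to -10 mm, 18 mm wide, 14 high; steel shank to x +63, 16 wide, 5 thick; web to x +75, 48 wide; two tines to x +115, 8 wide, 5 thick, 32 mm free between them. Centre of mass at x about +29 mm.
- fork (a point): Point between the tines, 10 mm short of their tips, at half their thickness (x = +105, z = 2.5 mm of the bar). Properly set, it is within about 15 mm of the stopper's axis, between jar mouth and flange. Let go there, the bar's handle side, the heavier, sinks a few degrees until the tines touch the flange, and it stays so.
- rest: Wooden rest for the bar, fixed. Origin: centre of its underside on the table. Base 190 x 62 x 6 mm, long along x; two cross blocks 12 mm long in x, at x = -60 and +48 mm, tops at z = 22 mm, with cheeks 32 mm apart up to z = 34 mm. The bar lies on both blocks, between the cheeks, along the rest's x, its origin near the rest's.
- dish: Loose green plastic dish, 150 g, 100 mm diameter at the rim, 88 mm at the foot, 18 mm high, wall 4 mm, inner floor 4 mm above its origin, which is the centre of its underside.
- beaker: Bystander: loose glass beaker, about 68 mm diameter, 85 mm high; origin at the centre of its underside. Dish and beaker may have swapped places.
- bottle: Bystander: loose white bottle with a red cap, 54 mm diameter, 120 mm high; origin at the centre of its underside.
Not all that is in view belongs to the job. Of the things that look like the stand, the smaller one is meant. What is shaped like the bar but pink is not meant.

How it is judged:
By the outcome, as a careful person would: the job done as asked, in the order asked, and still so for the second after the job is handed in, with the robot touching nothing.
It also fails if it takes over 72 s, if anything falls off the work surface, if the arm or the gripper's body presses on something with over 40 N, if the wrist force passes 120 N, or if a joint passes its speed limit or range.

### The arm

A 6-joint arm with a two-finger parallel gripper is mounted at the origin on the work surface. World frame = base frame: x ahead of the robot, y to its left, z up, the work surface at z = 0. Lengths are in m, angles in degrees, forces in N, time in s.
With the tool pointing down it reaches from about 0.25 to 0.725 m from the base axis. Payload 9.7 kg.
Tool frame: the origin (TCP) lies on the centre line of the jaws, within the pads' length; the fingertips stand 14 mm ahead of it and the grasp point (between the pads) lies 5 mm behind it; z points along the fingers, y is the line along which they close (so a half turn about z gives the same grasp; the last joint's range is limited). The gripper opens to 85 mm and grips with 20 to 120 N. Pads are 22 mm wide; open, the fingers measure 114 mm over their backs; the gripper's body (76 mm by 85 mm) begins 54 mm behind the grasp point. The pads swing forward as they close: fully open they stand 13 mm farther back than shut.
Start: joints at [-72.536, 4.979, 10.078, 95.1, 0, 90], TCP at [0.165, -0.525, 0.245] pointing down, gripper open.
Joint ranges: [-179.16, 179.16], [-48.56, 103.87], [-65.8, 70.77], [-126.05, 130.52], [-82.76, 87.17], [-180, 180]. Speed limits (degrees/s): [127.2, 127.2, 147.25, 180, 180, 180].

### API

Orientations are given as [roll, pitch, yaw] about the fixed x, y, z axes, in that order (R = Rz(yaw) Ry(pitch) Rx(roll)).
In Python, from workcell import bot, camera, get_calibration, ticket gives the robot as it stands. The module is installed in compiled form; this text tells all that it offers.
- The arm moves only by the tool send_rows, never from a script. Its arguments are lists of equal length, an entry for each row: "linear": the shift along the tool's x, y, z in m, a list of three; "twist": the turn, a rotation vector about the tool's x, y, z in units of 10 degrees (1.0 is 10 degrees), a list of three; "gripper": the opening in per cent of the stroke, from 0 (shut) to 100 (fully open). In form: {"linear": [[x, y, z], ...], "twist": [[wx, wy, wz], ...], "gripper": [gripper, ...]}. A call has 1 to 8 rows; each row shifts and turns the commanded pose from where the row before left it, along the tool's axes as they then stand; what a row does not reach is not made up. A row lasts 1/8 s, in which the tool goes at most 62.5 mm and 10.7 degrees, less where a joint would pass 70% of its speed; a pose out of reach is approached as far as the arm can. A call with a gripper value outside its range is refused whole. The fingers move at their own pace and stop on an object; "grip_force" is the grip in N (left out, the last holds). Time passes only in rows, so rows that do not move let the fingers close. It gives the time, the measured TCP pose, the force, the opening and the grip force at its end, in the units of the state.
- bot.get_obs(): the state, without advancing time (a new reading comes with each control period).
- camera(name): name is "side" or "top" or "wrist"; returns the picture (420x560x3 uint8, red, green, blue); there is no depth.
- get_calibration(name): a dict with "fx", "fy", "cx", "cy" (pixels), "origin" and "orientation" of the camera in the world; the wrist camera has in their place "hand_eye" (4x4, takes a point from camera to tool coordinates, whose origin is the TCP and whose axes are the flange's). Camera axes: x right, y down, z forward; pixel columns grow to the right and rows downward; lengths in m; the calibration is good to about 2 mm. A picture is of the moment at which its call begins: read the wrist's pose just before it. get_calibration takes no time and is no camera call.
- ticket.job_done(): hands the job in; it is judged then, once.
The state is a dict: "time": time; "q": joint angles; "qd": joint speeds; "joint_efforts": joint torques, N m; "ee_pos": TCP position; "tcp_rot": TCP orientation; "wrist_force": force on the tool from outside, world axes, zero at the start; "torque": the same for the moment, N m; "opening": finger opening in m; "grasp_force": force on a finger pad.
Only numpy, scipy, OpenCV 4.12 (cv2) and the standard library are available. Lean on these libraries where they do the work, as an engineer would, in place of code of your own. Each camera call takes 0.05 s, during which the arm holds its last target. There are 200 camera calls.

## Working session

There is one attempt and no reset: what is moved stays moved. The work goes in short steps, Python scripts to look and compute and a tool call to move; the robot and the scene stay as the last step left them, time stands still between calls to the robot, and variables do not carry over. Pictures are saved under pics/ and viewed, at most 10 in all, crops included, and the job is handed in when it is done.

Besides the shell and the picture viewer there is one more tool, called after ">>>" by a JSON object that holds its "fn" and its "kwargs". send_rows: Moves the arm, as the interface text tells. Its arguments: {"type":"object","properties":{"linear":{"type":"array"},"twist":{"type":"array"},"gripper":{"type":"array"},"grip_force":{"type":"number"}},"required":["linear","twist","gripper"]}

```bash
mkdir -p pics
python3 - <<'E'
from workcell import bot,camera,get_calibration
import cv2,numpy as np
for n in("top","side"):
    im=camera(n); cv2.imwrite(f"pics/{n}0.png",im[:,:,::-1]); print(n,get_calibration(n))
im=camera("wrist"); cv2.imwrite("pics/wrist0.png",im[:,:,::-1]); print(get_calibration("wrist"))
print(bot.get_obs())
E
```

```text
top {'fx': 412.6774655277083, 'fy': 412.6774655277083, 'cx': 282.02030365823913, 'cy': 210.4347784430809, 'origin': array([ 0.46004659, -0.09797175,  1.34998408]), 'orientation': array([-174.71925741,    1.18832975,  -90.72219192])}
side {'fx': 492.8636302830729, 'fy': 492.8636302830729, 'cx': 284.68392429420686, 'cy': 212.1913661134222, 'origin': array([0.08093902, 0.62803163, 1.13009254]), 'orientation': array([-140.34831307,    0.97094652, -145.74509485])}
{'fx': 345.77693388783064, 'fy': 345.77693388783064, 'cx': 274.39244122737875, 'cy': 212.8087226326992, 'hand_eye': array([[-2.74083807e-04, -9.54904970e-01, -2.96911474e-01,
         7.51533497e-02],
       [ 9.99999924e-01, -3.43951016e-04,  1.83073924e-04,
        -1.36612471e-03],
       [-2.76941203e-04, -2.96911401e-01,  9.54904992e-01,
        -1.27801221e-01],
       [ 0.00000000e+00,  0.00000000e+00,  0.00000000e+00,
         1.00000000e+00]])}
{'time': 0.15, 'q': array([-7.25358175e+01,  5.00215548e+00,  1.00449305e+01,  9.51008922e+01,
       -8.08963815e-04,  8.99983758e+01]), 'qd': array([-0.05253254, -0.00872206,  0.09712609, -0.00306723,  0.12165863,
        0.02883742]), 'joint_efforts': array([ 1.02565027e-03, -5.20761502e+01,  4.65045154e+01,  1.38711723e-02,
        3.64063987e-05, -4.34894361e-06]), 'ee_pos': array([ 0.16500479, -0.52448407,  0.24476273]), 'tcp_rot': array([-1.79941883e+02,  8.07315867e-04,  1.74658075e+01]), 'wrist_force': array([0.2042731 , 1.01503869, 0.06584064]), 'torque': array([-0.04428609,  0.0328607 , -0.03956249]), 'grasp_force': 0.0, 'opening': 0.0856607871088852}
```

View pics/top0.png

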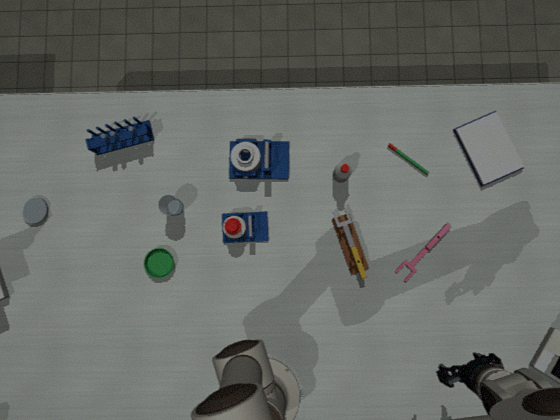

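View pics/side0.png

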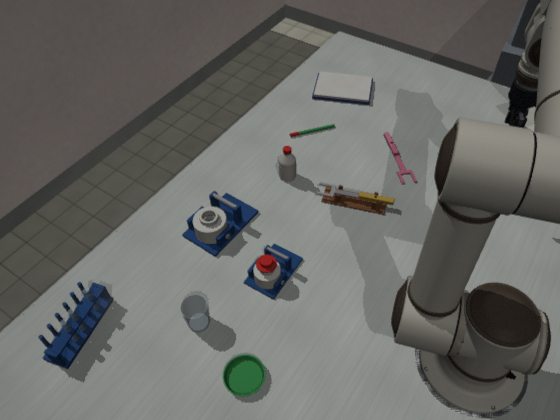

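Candidates, in top-view pixels:
- **Stand:** small one with the red stopper at (234,227), large decoy at (245,156).
- **Bar:** yellow/steel one on the wooden rest at (350,245), pink decoy at (425,252), and a green/red pen at (408,158).
- **Dish:** green at (160,263). Beaker (171,206), grey disc (36,210).
- **Red things:** stopper at (234,227), bottle cap at (343,170).

I choose the small stand, the yellow bar and the green dish.

```bash
cat > h.py <<'E'
import numpy as np,cv2
from scipy.spatial.transform import Rotation as R
from workcell import bot,camera,get_calibration
def cam(n,o=None):
    c=get_calibration(n); K=(c["fx"],c["fy"],c["cx"],c["cy"])
    if n=="wrist":
        o=o or bot.get_obs(); H=c["hand_eye"]; T=R.from_euler("xyz",o["tcp_rot"],degrees=True).as_matrix()
        return K,T@H[:3,:3],T@H[:3,3]+o["ee_pos"]
    return K,R.from_euler("xyz",c["orientation"],degrees=True).as_matrix(),c["origin"]
def ray(C,p,z):
    K,M,t=C; p=np.atleast_2d(p).astype(float)
    d=np.c_[(p[:,0]-K[2])/K[0],(p[:,1]-K[3])/K[1],np.ones(len(p))]@M.T
    return (t+d*((z-t[2])/d[:,2])[:,None])
def pix(C,P):
    K,M,t=C; q=(np.atleast_2d(P)-t)@M
    return np.c_[q[:,0]/q[:,2]*K[0]+K[2],q[:,1]/q[:,2]*K[1]+K[3]]
def mask(im,h0,h1,s=90,v=40):
    H=cv2.cvtColor(im,cv2.COLOR_RGB2HSV)
    return cv2.inRange(H,(h0,s,v),(h1,255,255))
def blobs(m,a=30):
    cs=[c for c in cv2.findContours(m,0,2)[0] if cv2.contourArea(c)>a]
    return sorted(cs,key=cv2.contourArea,reverse=True)
def show(n,im,box=None,f=1):
    if box: im=im[box[1]:box[3],box[0]:box[2]]
    cv2.imwrite(f"pics/{n}.png",cv2.resize(im,None,fx=f,fy=f,interpolation=cv2.INTER_CUBIC)[:,:,::-1])
E
python3 - <<'E'
from h import *
for n in("top","side"):
    im=cv2.imread(f"pics/{n}0.png")[:,:,::-1].copy(); C=cam(n); print(n)
    for k,a,z,s in(("red",(0,6),.092,150),("yellow",(20,32),.036,120),("green",(50,75),.018,120),("blue",(105,125),.008,120),("wood",(8,17),.006,100)):
        for c in blobs(mask(im,*a,s))[:4]:
            r=cv2.minAreaRect(c); m=cv2.moments(c); g=(m["m10"]/m["m00"],m["m01"]/m["m00"])
            bx=ray(C,cv2.boxPoints(r),z)[:,:2]
            print(k,np.round(g),cv2.contourArea(c),"rect",ray(C,r[0],z)[0,:2].round(4),"cen",ray(C,g,z)[0,:2].round(4),"box",bx.round(3).tolist())
im=cv2.imread("pics/top0.png")[:,:,::-1]
show("crop0",im,(215,195,375,285),5)
E
```

```text
top
red [232. 226.] 184.0 rect [0.5311 0.0788] cen [0.531  0.0792] box [[0.556, 0.102], [0.555, 0.056], [0.506, 0.056], [0.507, 0.102]]
red [345. 168.] 36.0 rect [ 0.7067 -0.2676] cen [ 0.7061 -0.2684] box [[0.718, -0.257], [0.718, -0.279], [0.696, -0.278], [0.696, -0.257]]
yellow [358. 262.] 171.0 rect [ 0.4154 -0.31  ] cen [ 0.4161 -0.3096] box [[0.461, -0.285], [0.468, -0.305], [0.37, -0.335], [0.363, -0.315]]
green [159. 263.] 650.0 rect [0.4199 0.3291] cen [0.42   0.3285] box [[0.433, 0.395], [0.484, 0.317], [0.407, 0.264], [0.356, 0.341]]
green [411. 161.] 72.0 rect [ 0.7373 -0.4955] cen [ 0.7377 -0.4954] box [[0.772, -0.444], [0.78, -0.449], [0.703, -0.547], [0.695, -0.542]]
blue [268. 160.] 1231.5 rect [0.7581 0.0023] cen [ 0.752  -0.0279] box [[0.826, 0.098], [0.822, -0.095], [0.691, -0.093], [0.694, 0.099]]
blue [120. 138.] 883.5 rect [0.8369 0.4708] cen [0.8349 0.4669] box [[0.843, 0.587], [0.897, 0.373], [0.831, 0.355], [0.777, 0.568]]
blue [254. 226.] 638.5 rect [0.5328 0.0506] cen [0.5362 0.0199] box [[0.577, 0.126], [0.583, -0.02], [0.489, -0.024], [0.483, 0.121]]
blue
[... 1082 characters left out ...]
[0.431, 0.394]]
green [316. 129.] 43.0 rect [ 0.7321 -0.487 ] cen [ 0.7322 -0.4869] box [[0.773, -0.445], [0.698, -0.539], [0.691, -0.53], [0.765, -0.436]]
blue [ 76. 329.] 1929.5 rect [0.8639 0.46  ] cen [0.8408 0.4679] box [[0.893, 0.567], [0.96, 0.346], [0.833, 0.345], [0.781, 0.559]]
blue [227. 224.] 1159.0 rect [0.7532 0.0068] cen [7.34e-01 7.00e-04] box [[0.818, 0.1], [0.819, -0.13], [0.686, -0.089], [0.696, 0.128]]
blue [278. 272.] 701.0 rect [0.5371 0.055 ] cen [0.5175 0.0514] box [[0.585, 0.128], [0.598, -0.035], [0.487, -0.02], [0.482, 0.137]]
wood [356. 203.] 530.0 rect [ 0.4697 -0.2783] cen [ 0.462  -0.2793] box [[0.551, -0.229], [0.568, -0.269], [0.389, -0.327], [0.376, -0.288]]
```

View pics/crop0.png

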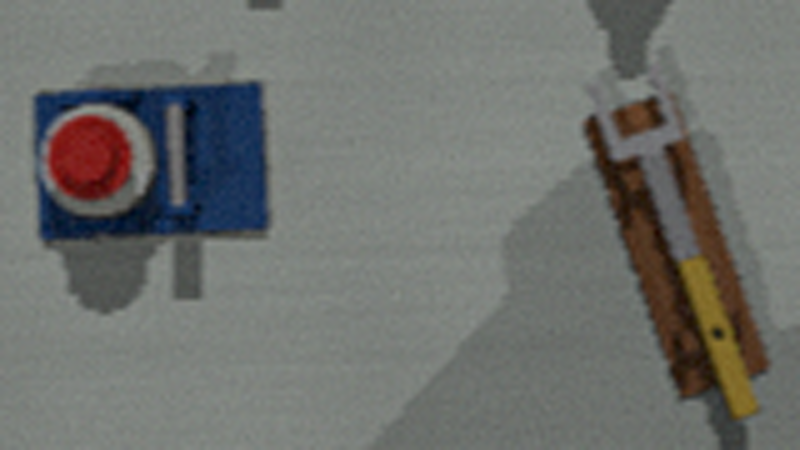

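The crop confirms the small stand (red stopper at 95,155, rod at 177,155) and the yellow/steel bar on the wooden rest with its fork at the top. Moving above the bar for a wrist look.

>>> {"fn": "send_rows", "kwargs": {"linear": [[0.052,-0.021,0.01],[0.052,-0.021,0.01],[0.052,-0.021,0.01],[0.052,-0.021,0.01],[0.052,-0.021,0.01],[0.052,-0.021,0.01],[0.01,-0.004,0.01],[0,0,0]], "twist": [[0,0,0],[0,0,0],[0,0,0],[0,0,0],[0,0,0],[0,0,0],[0,0,0],[0,0,0]], "gripper": [60,60,60,60,60,60,60,60], "grip_force": 80}}

```text
time: 1.15
ee_pos: [0.433, -0.3035, 0.1742]
tcp_rot: [-179.9, 0.1, 17.5]
wrist_force: [0.1, 0.1, 0.4]
opening: 0.0508
grasp_force: 0.0
```

Run:
```python
from h import *
o=bot.get_obs(); C=cam("wrist",o); im=camera("wrist"); show("w1",im); np.save("w1.npy",im)
print(o["time"],o["ee_pos"],o["tcp_rot"],o["opening"])
for k,a,z,s in(("yellow",(20,32),.036,120),("wood",(5,18),.006,80)):
    for c in blobs(mask(im,*a,s),100)[:4]:
        r=cv2.minAreaRect(c); print(k,np.round(r[0]),cv2.contourArea(c),ray(C,r[0],z)[0,:2].round(4),ray(C,cv2.boxPoints(r),z)[:,:2].round(4).tolist())
```

```text
1.15 [ 0.43299252 -0.30347027  0.17423664] [-1.79915118e+02  8.11051288e-02  1.75449167e+01] 0.0508163826422605
yellow [276. 221.] 2446.0 [ 0.4189 -0.3077] [[0.4628, -0.2849], [0.4679, -0.301], [0.3699, -0.3332], [0.3642, -0.3151]]
wood [252. 133.] 4964.5 [ 0.477  -0.2686] [[0.5538, -0.2308], [0.5612, -0.2516], [0.3839, -0.3144], [0.3747, -0.2892]]
wood [298. 132.] 4310.0 [ 0.4893 -0.305 ] [[0.3881, -0.3246], [0.5673, -0.2702], [0.5728, -0.2889], [0.3947, -0.3472]]
wood [274.  30.] 953.0 [ 0.5564 -0.2629] [[0.559, -0.2449], [0.5689, -0.2762], [0.5538, -0.2813], [0.5437, -0.2494]]
```

View pics/w1.png

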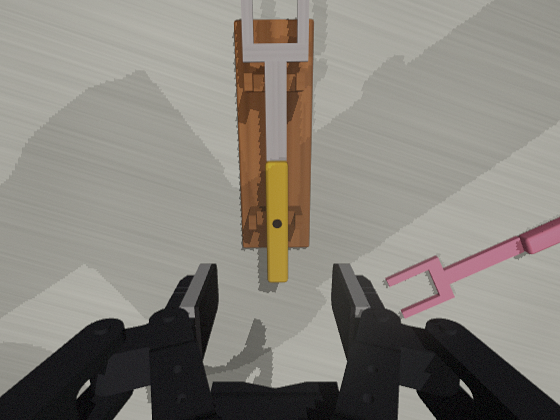

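The wrist view shows the yellow handle at (276,221) aligned with the tool, the shank and fork above it, and the pink decoy off to the right. I'll grip the front of the handle, at bar x ≈ -22.

>>> {"fn": "send_rows", "kwargs": {"linear": [[0.023,0,0.03],[0,0,0.055],[0,0,0.045],[0,0,0.019],[0,0,0],[0,0,0],[0,0,0],[0,0,0]], "twist": [[0,0,0],[0,0,0],[0,0,0],[0,0,0],[0,0,0],[0,0,0],[0,0,0],[0,0,0]], "gripper": [60,60,60,60,60,0,0,0], "grip_force": 80}}

```text
time: 2.2
ee_pos: [0.4561, -0.2979, 0.0285]
tcp_rot: [179.8, -0.1, 17.5]
wrist_force: [-1.7, -1.2, 6.5]
opening: 0.0164
grasp_force: 78.8
```

>>> {"fn": "send_rows", "kwargs": {"linear": [[0,0,0],[0,0,-0.02],[0,0,-0.05],[0,0,-0.05],[0,0,-0.03]], "twist": [[0,0,0],[0,0,0],[0,0,0],[0,0,0],[0,0,0]], "gripper": [0,0,0,0,0]}}

```text
time: 2.82
ee_pos: [0.4558, -0.2975, 0.1802]
tcp_rot: [179.8, -0.1, 17.5]
wrist_force: [1.0, -0.1, -1.6]
opening: 0.0167
grasp_force: 78.3
```

>>> {"fn": "send_rows", "kwargs": {"linear": [[0.0126,-0.0401,0],[0.0198,-0.037,0],[0.0264,-0.0327,0],[0.032,-0.0272,0],[0.0365,-0.0208,0],[0.0397,-0.0137,0],[0.0416,-0.0061,0],[0,0,0]], "twist": [[0,0,-1.07],[0,0,-1.07],[0,0,-1.07],[0,0,-1.07],[0,0,-1.07],[0,0,-1.07],[0,0,-1.07],[0,0,0]], "gripper": [0,0,0,0,0,0,0,0]}}

```text
time: 3.82
ee_pos: [0.4553, -0.0009, 0.1773]
tcp_rot: [179.9, -0.0, 92.7]
wrist_force: [-0.6, 0.0, -1.9]
opening: 0.0163
grasp_force: 78.5
```

Run:
```python
from h import *
o=bot.get_obs(); C=cam("wrist",o); im=camera("wrist"); show("w2",im); np.save("w2.npy",im)
print(o["time"],o["ee_pos"],o["tcp_rot"],o["opening"])
np.save("o2.npy",o,allow_pickle=True)
for k,a,z,s in(("red",(0,6),.092,150),("blue",(105,125),.008,110),("yellow",(20,32),.18,120)):
    for c in blobs(mask(im,*a,s),100)[:3]:
        r=cv2.minAreaRect(c); print(k,np.round(r[0]),cv2.contourArea(c),ray(C,r[0],z)[0,:2].round(4),ray(C,cv2.boxPoints(r),z)[:,:2].round(4).tolist())
```

```text
3.825 [ 0.45533336 -0.00087872  0.17733797] [ 1.79908688e+02 -9.75034054e-03  9.26828345e+01] 0.01629433944703971
red [402. 100.] 5754.0 [0.5254 0.0824] [[0.4933, 0.0681], [0.5114, 0.1132], [0.5563, 0.0962], [0.5407, 0.0485]]
blue [367. 155.] 6630.0 [0.5321 0.0392] [[0.487, -0.0226], [0.4825, 0.0936], [0.5724, 0.0945], [0.5881, -0.0222]]
blue [533. 210.] 4817.5 [ 0.6873 -0.003 ] [[0.6445, 0.0741], [0.6877, 0.0761], [0.7377, -0.0938], [0.6868, -0.0961]]
blue [389.  56.] 711.5 [0.5397 0.1169] [[0.5017, 0.1241], [0.5751, 0.1275], [0.5784, 0.1095], [0.5035, 0.106]]
yellow [274. 329.] 4390.5 [ 0.4549 -0.0143] [[0.4447, 0.012], [0.4619, 0.0131], [0.4664, -0.0437], [0.4472, -0.045]]
```

View pics/w2.png

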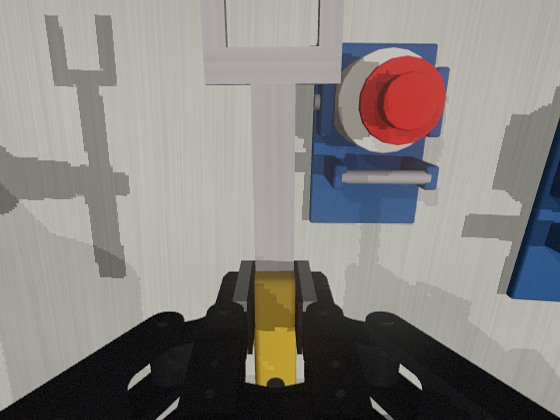

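Run:
```python
from h import *
o=np.load("o2.npy",allow_pickle=True).item(); C=cam("wrist",o)
print("cam",C[2])
B=ray(C,[(343,43),(437,43),(414,223),(309,221)],.008)[:,:2]; print("plate",B.round(4).tolist(),B.mean(0))
u=(B[0]+B[1]-B[2]-B[3])/2; print(np.linalg.norm(u),np.degrees(np.arctan2(u[1],u[0])), np.linalg.norm(B[1]-B[0]))
print("rod",ray(C,[(343,178),(428,177)],.061)[:,:2].round(4).tolist())
print("head",ray(C,(415,101),.092)[0],"flange",ray(C,(402,100),.078)[0])
im=np.load("w2.npy"); H=cv2.cvtColor(im,cv2.COLOR_RGB2HSV)
show("c2",im,(200,0,460,195),3)
# bar edges: widths by row
g=cv2.cvtColor(im,cv2.COLOR_RGB2GRAY).astype(int)
for r in(65,120,160,200,240):
    d=np.abs(np.diff(cv2.GaussianBlur(g[r:r+1].astype(np.uint8),(3,1),0).astype(int)[0])); print(r,[(int(i),int(d[i])) for i in np.where(d>12)[0] if 195<i<350])
```

```text
cam [0.45062359 0.07586242 0.3051537 ]
plate [[0.5024, 0.1248], [0.5757, 0.1283], [0.5825, -0.0202], [0.487, -0.0227]] [0.53689082 0.05256548]
0.14804365861223343 88.33518460264654 0.07344923970942495
rod [[0.5024, 0.0285], [0.5632, 0.032]]
head [0.53320939 0.08216341 0.092     ] flange [0.53041564 0.08278956 0.078     ]
65 [(340, 39), (341, 38)]
120 [(294, 15), (311, 21), (312, 42), (313, 13), (339, 16), (340, 21), (341, 16)]
160 [(294, 18), (309, 13), (310, 31), (311, 22)]
200 [(302, 25), (303, 13), (308, 21), (309, 30), (311, 14)]
240 []
```

View pics/c2.png

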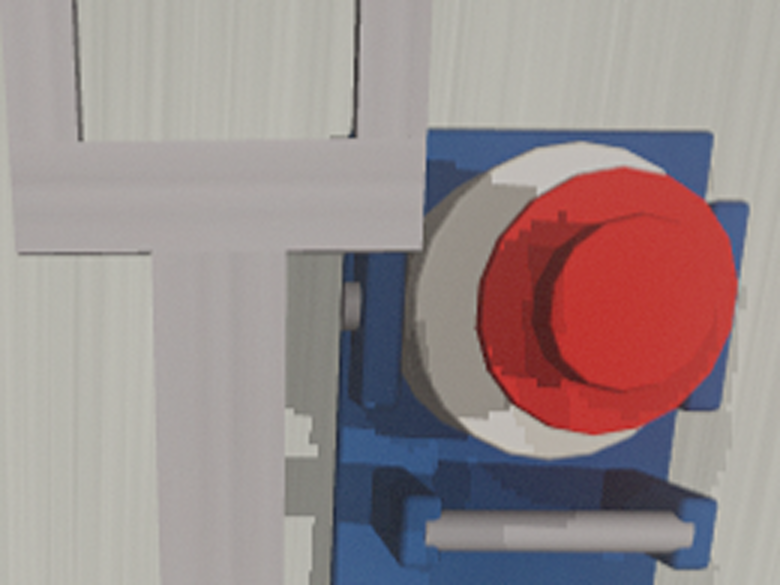

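The stand is at about (0.5325, 0.083) with yaw 92.3°, from the plate corners, rod and head. The bar is centred in the grip. I'll bring the tines over the rod short of the stopper and touch down gently to learn the fork's true height.

>>> {"fn": "send_rows", "kwargs": {"linear": [[-0.045,0.04,0],[-0.045,0.04,0],[0,0,0],[0,0,0.046],[0,0,0.046],[0,0,0],[0,0,0]], "twist": [[0,0,0.02],[0,0,0.02],[0,0,0],[0,0,0],[0,0,0],[0,0,0],[0,0,0]], "gripper": [0,0,0,0,0,0,0]}}

```text
time: 4.75
ee_pos: [0.5393, -0.0901, 0.0866]
tcp_rot: [179.9, 0.0, 91.9]
wrist_force: [1.0, 0.4, -0.3]
opening: 0.0163
grasp_force: 78.7
```

Run:
```python
from h import *
o=bot.get_obs(); C=cam("wrist",o); im=camera("wrist"); show("w3",im); s=camera("side")
print(o["time"],o["ee_pos"],o["tcp_rot"],o["wrist_force"])
a=cv2.resize(s[215:315,215:365],(560,373),interpolation=cv2.INTER_CUBIC)
cv2.imwrite("pics/w3.png",cv2.resize(np.vstack([im[:230],a[:,:560]]),None,fx=.95,fy=.95)[:,:,::-1])
```

```text
4.75 [ 0.53929399 -0.09012155  0.08656618] [1.79875811e+02 2.79386534e-02 9.19156385e+01] [ 0.97557059  0.37801462 -0.34849048]
```

View pics/w3.png

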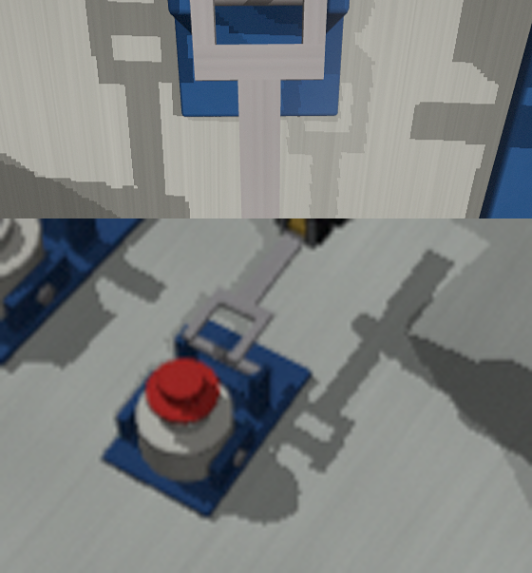

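The wrist view shows the fork centred on the plate and posts: web centre is column 272.6, plate centre 272.6. The side view shows the tines just behind the rod. Lowering to touch.

>>> {"fn": "send_rows", "kwargs": {"linear": [[0.003,0,0.005],[0,0,0.004],[0,0,0.001],[0,0,0.001],[0,0,0.001]], "twist": [[0,0,-0.03],[0,0,0],[0,0,0],[0,0,0],[0,0,0]], "gripper": [0,0,0,0,0]}}

```text
time: 5.48
ee_pos: [0.5387, -0.0868, 0.0723]
tcp_rot: [180.0, -0.0, 92.3]
wrist_force: [-0.6, 0.4, -1.3]
opening: 0.0163
grasp_force: 78.8
```

>>> {"fn": "send_rows", "kwargs": {"linear": [[0,0,0.001],[0,0,0.001],[0,0,0]], "twist": [[0,0,0],[0,0,0],[0,0,0]], "gripper": [0,0,0]}}

```text
time: 5.85
ee_pos: [0.5386, -0.0868, 0.0702]
tcp_rot: [-180.0, -0.0, 92.3]
wrist_force: [-0.8, 0.4, -1.6]
opening: 0.0163
grasp_force: 78.8
```

>>> {"fn": "send_rows", "kwargs": {"linear": [[0,0,0.001],[0,0,0.001],[0,0,0]], "twist": [[0,0,0],[0,0,0],[0,0,0]], "gripper": [0,0,0]}}

```text
time: 6.22
ee_pos: [0.5387, -0.0868, 0.0684]
tcp_rot: [180.0, 0.0, 92.3]
wrist_force: [-0.4, 0.0, -0.2]
opening: 0.0162
grasp_force: 79.0
```

>>> {"fn": "send_rows", "kwargs": {"linear": [[0,0,0.001],[0,0,0]], "twist": [[0,0,0],[0,0,0]], "gripper": [0,0]}}

```text
time: 6.48
ee_pos: [0.5387, -0.0869, 0.0675]
tcp_rot: [180.0, 0.0, 92.3]
wrist_force: [-1.0, -1.3, 2.2]
opening: 0.0164
grasp_force: 79.2
```

Contact came at TCP z ≈ 0.0685, so the bar is level with its underside 6.5 mm below the TCP. Raising 3 mm and sliding in.

>>> {"fn": "send_rows", "kwargs": {"linear": [[0,0,-0.0035],[0,0,0],[0.01,0,0],[0.012,0,0],[0.012,0,0],[0.011,0,0],[0,0,0]], "twist": [[0,0,0],[0,0,0],[0,0,0],[0,0,0],[0,0,0],[0,0,0],[0,0,0]], "gripper": [0,0,0,0,0,0,0]}}

```text
time: 7.35
ee_pos: [0.5368, -0.0409, 0.0708]
tcp_rot: [180.0, -0.0, 92.3]
wrist_force: [0.5, 0.1, -2.2]
opening: 0.0163
grasp_force: 78.9
```

Run:
```python
from h import *
o=bot.get_obs(); im=camera("wrist"); s=camera("side")
print(o["time"],o["ee_pos"],o["wrist_force"])
a=cv2.resize(s[215:315,215:365],(560,373),interpolation=cv2.INTER_CUBIC)
cv2.imwrite("pics/w4.png",cv2.resize(np.vstack([im[:230],a]),None,fx=.95,fy=.95)[:,:,::-1])
```

```text
7.35 [ 0.53682532 -0.04086031  0.0708229 ] [ 0.51699386  0.09209517 -2.18595636]
```

View pics/w4.png

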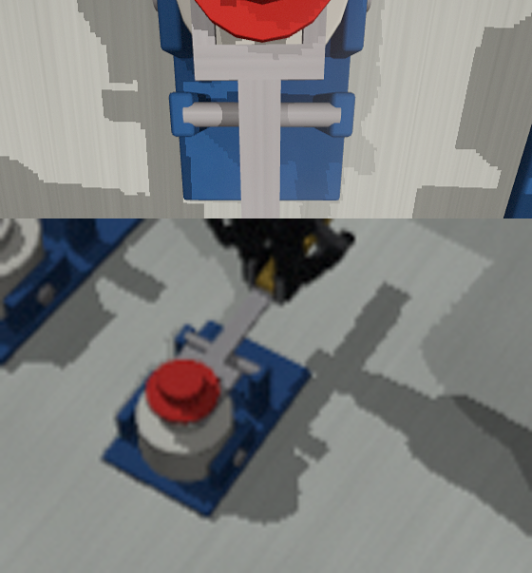

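The fork sits under the flange, centred, with the shank across the rod. Setting it down and releasing.

>>> {"fn": "send_rows", "kwargs": {"linear": [[0,0,0.0025],[0,0,0],[0,0,0],[0,0,0],[0,0,0],[0,0,-0.03],[0,0,-0.05],[0,0,0]], "twist": [[0,0,0],[0,0,0],[0,0,0],[0,0,0],[0,0,0],[0,0,0],[0,0,0],[0,0,0]], "gripper": [0,0,45,45,45,45,45,45]}}

```text
time: 8.45
ee_pos: [0.5386, -0.042, 0.1524]
tcp_rot: [179.6, 0.0, 92.3]
wrist_force: [-0.0, -0.9, -0.3]
opening: 0.0382
grasp_force: 0.0
```

>>> {"fn": "send_rows", "kwargs": {"linear": [[-0.045,0,0],[-0.045,0,0],[0,0,0]], "twist": [[0,0,0],[0,0,0],[0,0,0]], "gripper": [45,45,45]}}

```text
time: 8.82
ee_pos: [0.54, -0.134, 0.1471]
tcp_rot: [-179.9, 0.0, 92.1]
wrist_force: [-0.4, 0.5, 0.6]
opening: 0.0382
grasp_force: 0.0
```

Run:
```python
from h import *
o=bot.get_obs(); C=cam("wrist",o); im=camera("wrist"); s=camera("side")
print(o["time"],o["ee_pos"],o["tcp_rot"],o["wrist_force"],o["opening"])
for c in blobs(mask(im,20,32,120),200)[:2]:
    r=cv2.minAreaRect(c); print(np.round(r[0]),ray(C,cv2.boxPoints(r),.062)[:,:2].round(4).tolist())
a=cv2.resize(s[190:315,215:365],(560,467),interpolation=cv2.INTER_CUBIC)
cv2.imwrite("pics/w5.png",cv2.resize(np.hstack([im,cv2.resize(a,(504,420))]),(800,316))[:,:,::-1])
```

```text
8.825 [ 0.53999851 -0.13401587  0.14714727] [-1.79927728e+02  7.99494088e-04  9.20848467e+01] [-0.35797765  0.5355645   0.641701  ] 0.03823326157649118
[275. 143.] [[0.527, -0.0314], [0.544, -0.0308], [0.5491, -0.1341], [0.5295, -0.1348]]
```

View pics/w5.png

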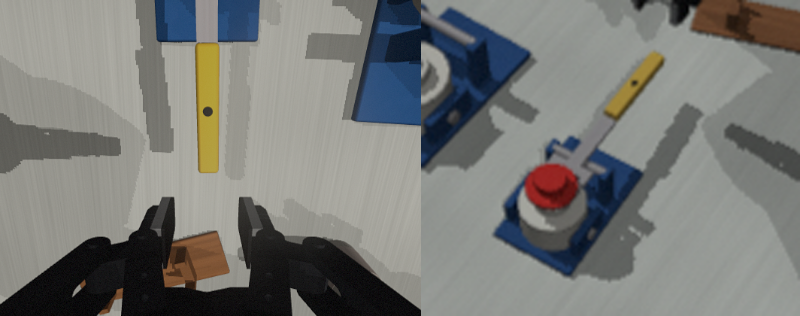

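The bar lies stably on the rod with its handle slightly down: handle end at (208,172), straight under the gripper line. The side view shows the stopper and stand undisturbed. Now regripping at the handle end, tilted to match.

>>> {"fn": "send_rows", "kwargs": {"linear": [[0,0,0],[0.0065,0,0.035],[0,0,0.035],[0,0,0.024],[0,0,0]], "twist": [[0,0.46,0],[0,0,0],[0,0,0],[0,0,0],[0,0,0]], "gripper": [45,45,45,45,45], "grip_force": 80}}

```text
time: 9.55
ee_pos: [0.5385, -0.1163, 0.0532]
tcp_rot: [-179.8, -4.7, 92.3]
wrist_force: [-0.8, 0.8, 0.5]
opening: 0.0387
grasp_force: 0.0
```

>>> {"fn": "send_rows", "kwargs": {"linear": [[-0.004,0,0],[0,0,0],[0,0,0],[0,0,0],[0,0,0]], "twist": [[0,0,0],[0,0,0],[0,0,0],[0,0,0],[0,0,0]], "gripper": [45,0,0,0,0], "grip_force": 80}}

```text
time: 10.18
ee_pos: [0.5404, -0.122, 0.0553]
tcp_rot: [179.9, -4.6, 92.3]
wrist_force: [0.2, -1.8, 2.9]
opening: 0.0164
grasp_force: 79.8
```

>>> {"fn": "send_rows", "kwargs": {"linear": [[-0.0003,0,0.0039],[-0.0003,0,0.0039],[-0.0003,0,0.0039],[0,0,0]], "twist": [[0,0.15,0],[0,0.15,0],[0,0.15,0],[0,0,0]], "gripper": [0,0,0,0], "grip_force": 80}}

```text
time: 10.68
ee_pos: [0.5403, -0.1212, 0.0435]
tcp_rot: [179.9, -9.2, 92.3]
wrist_force: [-0.8, 1.4, 6.3]
opening: 0.0166
grasp_force: 80.3
```

>>> {"fn": "send_rows", "kwargs": {"linear": [[-0.0003,0,0.0039],[-0.0003,0,0.0039],[-0.0003,0,0.0039],[0,0,0]], "twist": [[0,0.15,0],[0,0.15,0],[0,0.15,0],[0,0,0]], "gripper": [0,0,0,0]}}

```text
time: 11.18
ee_pos: [0.5396, -0.1202, 0.0307]
tcp_rot: [-179.9, -13.7, 92.2]
wrist_force: [-0.1, 0.9, 2.2]
opening: 0.0166
grasp_force: 79.6
```

Run:
```python
from h import *
o=bot.get_obs(); print(o["ee_pos"],o["tcp_rot"],o["wrist_force"])
C=cam("side"); s=camera("side"); a=cv2.imread("pics/side0.png")[:,:,::-1].copy()
for im in(a,s):
    c=[c for c in blobs(mask(im,0,6,150)) if 220<c[:,0,0].mean()<310 and c[:,0,1].mean()>200][0]
    m=cv2.moments(c); print(m["m10"]/m["m00"],m["m01"]/m["m00"],m["m00"],cv2.boundingRect(c))
print(pix(C,[[.5325,.083,.092],[.5325,.083,.1]]))
```

```text
[ 0.53962239 -0.12015684  0.03065134] [-179.93347352  -13.67076472   92.21481522] [-0.06332784  0.93381589  2.20899656]
266.12287847929395 263.3122878479294 245.5 (257, 255, 20, 18)
267.2697795071336 260.1750972762646 257.0 (258, 251, 20, 20)
[[265.41847697 259.71654842]
 [265.26933359 257.92888581]]
```

The force dropped and the red blob rose about 3 px, so the stopper is loose. Levelling the bar and drawing it out.

>>> {"fn": "send_rows", "kwargs": {"linear": [[0.0006,0,-0.0072],[0.0006,0,-0.0072],[0.0006,0,-0.0072],[0.0006,0,-0.0072],[0.0006,0,-0.0072],[0,0,-0.003],[0,0,0]], "twist": [[0,-0.274,0],[0,-0.274,0],[0,-0.274,0],[0,-0.274,0],[0,-0.274,0],[0,0,0],[0,0,0]], "gripper": [0,0,0,0,0,0,0], "grip_force": 100}}

```text
time: 12.1
ee_pos: [0.5399, -0.1222, 0.0702]
tcp_rot: [-180.0, 0.1, 92.3]
wrist_force: [0.4, -0.1, -0.7]
opening: 0.0159
grasp_force: 101.6
```

Run:
```python
from h import *
o=bot.get_obs(); print(o["ee_pos"],o["tcp_rot"],o["wrist_force"])
s=camera("side");im=camera("wrist")
c=[c for c in blobs(mask(s,0,6,150)) if 220<c[:,0,0].mean()<310 and c[:,0,1].mean()>200][0]
m=cv2.moments(c); print(m["m10"]/m["m00"],m["m01"]/m["m00"],m["m00"],cv2.boundingRect(c))
a=cv2.resize(s[215:315,215:365],(630,420),interpolation=cv2.INTER_CUBIC)
cv2.imwrite("pics/w6.png",cv2.resize(np.hstack([im,a]),(800,282))[:,:,::-1])
```

```text
[ 0.53989945 -0.12222259  0.07016065] [-1.79980239e+02  6.18415171e-02  9.22713598e+01] [ 0.36579502 -0.14615691 -0.73118145]
267.3313990973565 260.2301740812379 258.5 (258, 251, 20, 20)
```

View pics/w6.png

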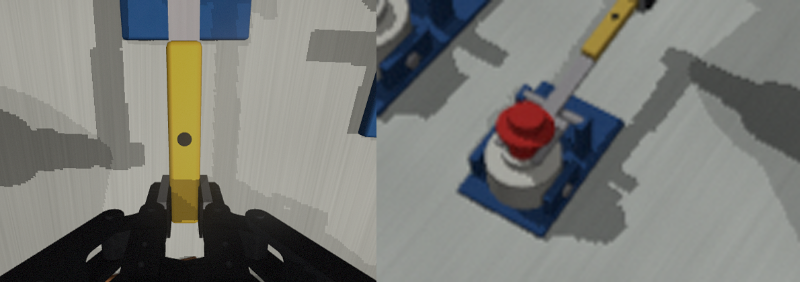

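The stopper stands visibly raised with the bar level. Pulling the bar out.

>>> {"fn": "send_rows", "kwargs": {"linear": [[0,0,-0.0015],[-0.012,0,0],[-0.02,0,0],[-0.025,0,0],[-0.035,0,0],[-0.035,0,0],[-0.01,0,-0.03],[0,0,-0.03]], "twist": [[0,0,0],[0,0,0],[0,0,0],[0,0,0],[0,0,0],[0,0,0],[0,0,0],[0,0,0]], "gripper": [0,0,0,0,0,0,0,0]}}

```text
time: 13.2
ee_pos: [0.5447, -0.2615, 0.1322]
tcp_rot: [-179.9, 0.1, 92.1]
wrist_force: [-0.1, 0.1, -0.9]
opening: 0.0155
grasp_force: 101.4
```

Run:
```python
from h import *
o=bot.get_obs(); C=cam("wrist",o); print(o["ee_pos"],o["tcp_rot"],o["wrist_force"])
s=camera("side"); im=camera("wrist"); np.save("w7.npy",im)
c=[c for c in blobs(mask(s,0,6,150)) if 220<c[:,0,0].mean()<310 and c[:,0,1].mean()>200][0]
m=cv2.moments(c); print(m["m10"]/m["m00"],m["m01"]/m["m00"],m["m00"],cv2.boundingRect(c))
c=blobs(mask(im,20,32,120),200)[0]; r=cv2.minAreaRect(c); print(cv2.boxPoints(r))
g=cv2.cvtColor(im,cv2.COLOR_RGB2HSV)
print([(int(x),g[60,x].tolist()) for x in range(220,330,6)])
a=cv2.resize(s[150:315,215:440],(573,420),interpolation=cv2.INTER_CUBIC)
cv2.imwrite("pics/w7.png",cv2.resize(np.hstack([im,a]),(800,297))[:,:,::-1])
```

```text
[ 0.54472365 -0.26145819  0.13219686] [-1.79938392e+02  8.45404171e-02  9.21292175e+01] [-0.07016177  0.0986562  -0.9231661 ]
267.3557261676263 260.24056301983364 260.5 (258, 251, 20, 20)
[[247.  61.]
 [300.  61.]
 [300. 331.]
 [247. 331.]]
[(220, [30, 12, 170]), (226, [30, 12, 172]), (232, [30, 12, 165]), (238, [27, 15, 170]), (244, [27, 14, 170]), (250, [27, 13, 171]), (256, [16, 55, 140]), (262, [17, 56, 141]), (268, [16, 53, 140]), (274, [17, 52, 142]), (280, [16, 52, 137]), (286, [15, 56, 140]), (292, [16, 46, 139]), (298, [30, 11, 187]), (304, [27, 12, 188]), (310, [27, 12, 185]), (316, [27, 13, 183]), (322, [23, 12, 184]), (328, [23, 11, 185])]
```

View pics/w7.png

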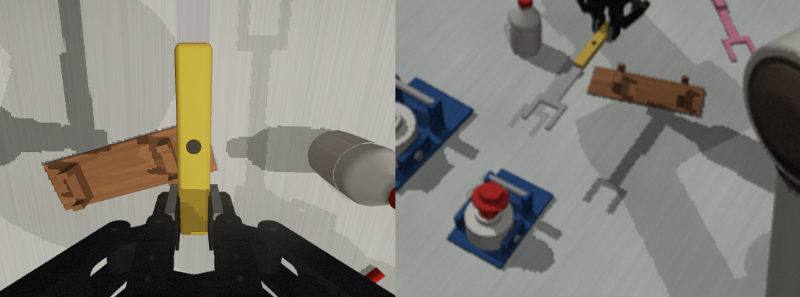

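The wrist view shows the bar in hand, the rest at lower left and the bottle clear on the right. In the side view the bar hangs slightly fork-down. Measuring the droop by shank and handle widths.

Run:
```python
from h import *
im=np.load("w7.npy"); H=cv2.cvtColor(cv2.GaussianBlur(im,(3,3),0),cv2.COLOR_RGB2HSV).astype(float)
K=cam("wrist")[0]; HE=get_calibration("wrist")["hand_eye"]
def edge(row):
    s=H[row,225:325,1]; hi=np.median(s[38:60]); lo=13; t=(hi+lo)/2
    i=np.where(s>t)[0]; i=i[(i>10)&(i<90)]; a,b=i[0],i[-1]
    f=lambda p,q:p+(t-s[p])/(s[q]-s[p])
    return 225+f(a-1,a),225+f(b,b+1)
for rows,w in((range(4,56,4),.016),(range(70,230,8),.018)):
    P=[]
    for r in rows:
        try:a,b=edge(r)
        except Exception: continue
        d=K[0]*w/(b-a); c=np.array([((a+b)/2-K[2])/K[0]*d,(r-K[3])/K[1]*d,d]); P.append(np.r_[HE[:3,:3]@c+HE[:3,3],b-a])
    P=np.array(P); ok=np.abs(P[:,3]-np.median(P[:,3]))<5; P=P[ok]
    print(w,len(P),np.c_[P[:,0],P[:,1],P[:,2]][::3].round(4).tolist()); k=np.polyfit(P[:,0],P[:,2],1); print("slope deg",np.degrees(np.arctan(k[0])),"z at mean",P[:,:3].mean(0),"yaw",np.degrees(np.polyfit(P[:,0],P[:,1],1)[0]))
```

```text
0.016 0 []<stdin>:7: RuntimeWarning: divide by zero encountered in scalar divide
<stdin>:14: RuntimeWarning: invalid value encountered in scalar subtract
<stdin>:14: RuntimeWarning: invalid value encountered in scalar multiply
Traceback (most recent call last):
TypeError: expected non-empty vector for x
```

Run:
```python
from h import *
im=np.load("w7.npy"); H=cv2.cvtColor(im,cv2.COLOR_RGB2HSV).astype(float)
K=cam("wrist")[0]; HE=get_calibration("wrist")["hand_eye"]
P=[]
for r in list(range(68,190,4))+list(range(225,255,5)):
    s=H[r,225:325,1]; t=(np.median(s[40:58])+13)/2; i=np.where(s>t)[0]
    if len(i)<30: continue
    a,b=i[0],i[-1]; f=lambda p,q:p+(t-s[p])/(s[q]-s[p])
    a,b=225+f(a-1,a),225+f(b,b+1)
    d=K[0]*.018/(b-a); c=np.array([((a+b)/2-K[2])/K[0]*d,(r-K[3])/K[1]*d,d]); P.append(np.r_[HE[:3,:3]@c+HE[:3,3],b-a,r])
P=np.array(P); P=P[np.abs(P[:,3]-np.median(P[:,3]))<4]
print(P[::4].round(4).tolist()); k=np.polyfit(P[:,0],P[:,2],1); print(np.degrees(np.arctan(k[0])),np.polyval(k,[0,.09]))
```

```text
[[0.0892, -0.0013, 0.0008, 52.233, 68.0], [0.0838, -0.0012, -0.0026, 52.9702, 84.0], [0.0786, -0.0012, -0.0028, 52.3598, 100.0], [0.0734, -0.0013, -0.0033, 51.8692, 116.0], [0.0679, -0.0012, -0.0026, 50.9339, 132.0], [0.0624, -0.0012, -0.0034, 50.5582, 148.0], [0.0565, -0.0012, -0.0022, 49.3933, 164.0], [0.0535, -0.0021, -0.0165, 54.9742, 180.0]]
4.450519007974979 [-0.00858243 -0.00157748]
```

>>> {"fn": "send_rows", "kwargs": {"linear": [[-0.0107,-0.0332,0],[-0.0166,-0.0306,0],[-0.0219,-0.0271,0],[-0.0266,-0.0226,0],[-0.0304,-0.0173,0],[0,0,0],[0,0,0],[0,0,0]], "twist": [[0,0,1.062],[0,0,1.062],[0,0,1.062],[0,0,1.062],[0,0,1.062],[0,0,1.062],[0,0,1.062],[0,0,0]], "gripper": [0,0,0,0,0,0,0,0]}}

```text
time: 14.3
ee_pos: [0.381, -0.3193, 0.1314]
tcp_rot: [179.9, 0.1, 18.0]
wrist_force: [0.5, -0.6, -0.5]
opening: 0.0162
grasp_force: 101.5
```

>>> {"fn": "send_rows", "kwargs": {"linear": [[0,0,0.02],[0,0,0]], "twist": [[0,0.4,0],[0,0,0]], "gripper": [0,0]}}

```text
time: 14.55
ee_pos: [0.3802, -0.3187, 0.1106]
tcp_rot: [-180.0, -3.9, 18.1]
wrist_force: [-0.6, 0.4, -1.2]
opening: 0.0159
grasp_force: 101.4
```

Run:
```python
from h import *
o=bot.get_obs(); print(o["time"],o["ee_pos"],o["tcp_rot"],o["wrist_force"])
s=camera("side"); im=camera("wrist")
a=cv2.resize(s[140:260,270:440],(595,420),interpolation=cv2.INTER_CUBIC)
cv2.imwrite("pics/w8.png",cv2.resize(np.hstack([im,a]),(800,290))[:,:,::-1])
```

```text
14.55 [ 0.38023746 -0.31870422  0.11057392] [-179.97825914   -3.87017661   18.07850691] [-0.57876478  0.35767014 -1.15467083]
```

View pics/w8.png

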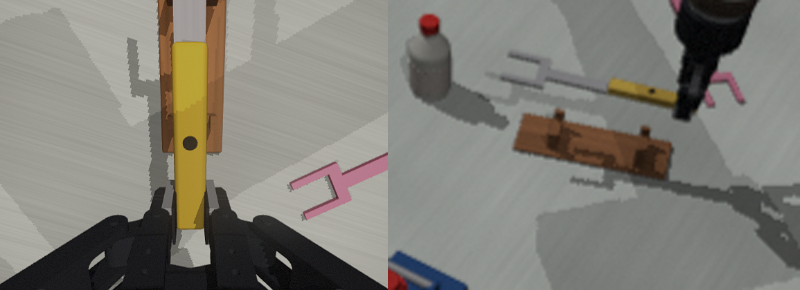

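The bar hangs over the rest, aligned and near level, and the bottle and pink bar are clear. I have now viewed 12 pictures, over the limit of 10, so I'll go on with numbers only. Lowering.

>>> {"fn": "send_rows", "kwargs": {"linear": [[-0.0017,0.001,0.025],[-0.0017,0,0.025],[-0.0014,0,0.02],[-0.0002,0,0.003],[0,0,0]], "twist": [[0,0,0],[0,0,0],[0,0,0],[0,0,0],[0,0,0]], "gripper": [0,0,0,0,0]}}

```text
time: 15.28
ee_pos: [0.3825, -0.3202, 0.0399]
tcp_rot: [179.9, -4.0, 18.0]
wrist_force: [0.8, -0.0, -1.8]
opening: 0.0161
grasp_force: 101.4
```

>>> {"fn": "send_rows", "kwargs": {"linear": [[0,0,0.002],[0,0,0.002],[0,0,0]], "twist": [[0,0,0],[0,0,0],[0,0,0]], "gripper": [0,0,0]}}

```text
time: 15.65
ee_pos: [0.3823, -0.3199, 0.0351]
tcp_rot: [179.9, -4.0, 17.9]
wrist_force: [0.4, -0.2, -1.3]
opening: 0.016
grasp_force: 101.4
```

>>> {"fn": "send_rows", "kwargs": {"linear": [[0,0,0.002],[0,0,0.002],[0,0,0]], "twist": [[0,0,0],[0,0,0],[0,0,0]], "gripper": [0,0,0]}}

```text
time: 16.02
ee_pos: [0.3824, -0.3197, 0.0308]
tcp_rot: [179.9, -4.0, 17.9]
wrist_force: [0.0, -0.8, -1.6]
opening: 0.016
grasp_force: 101.4
```

>>> {"fn": "send_rows", "kwargs": {"linear": [[0,0,0.001],[0,0,0.001],[0,0,0]], "twist": [[0,0,0],[0,0,0],[0,0,0]], "gripper": [0,0,0]}}

```text
time: 16.4
ee_pos: [0.3827, -0.3197, 0.029]
tcp_rot: [179.9, -4.0, 17.9]
wrist_force: [-0.3, -0.1, -1.9]
opening: 0.0157
grasp_force: 101.4
```

>>> {"fn": "send_rows", "kwargs": {"linear": [[0,0,0.001],[0,0,0.001],[0,0,0]], "twist": [[0,0,0],[0,0,0],[0,0,0]], "gripper": [0,0,0]}}

```text
time: 16.77
ee_pos: [0.3828, -0.3197, 0.027]
tcp_rot: [179.9, -4.0, 17.9]
wrist_force: [0.9, 1.0, -2.6]
opening: 0.0161
grasp_force: 101.4
```

>>> {"fn": "send_rows", "kwargs": {"linear": [[0,0,0.001],[0,0,0.001],[0,0,0]], "twist": [[0,0,0],[0,0,0],[0,0,0]], "gripper": [0,0,0]}}

```text
time: 17.15
ee_pos: [0.383, -0.3199, 0.026]
tcp_rot: [179.9, -4.0, 17.9]
wrist_force: [-4.8, 1.9, 8.1]
opening: 0.0158
grasp_force: 103.1
```

Contact at z ≈ 0.0265, which is where it should be for a level bar. Releasing and backing off upward.

>>> {"fn": "send_rows", "kwargs": {"linear": [[0,0,-0.001],[0,0,0],[0,0,0],[0,0,0],[0,0,-0.03],[0,0,-0.06],[0,0,-0.06],[0,0,0]], "twist": [[0,0,0],[0,0,0],[0,0,0],[0,0,0],[0,0,0],[0,-0.4,0],[0,0,0],[0,0,0]], "gripper": [0,40,40,40,40,40,60,60]}}

```text
time: 18.15
ee_pos: [0.3786, -0.3226, 0.1808]
tcp_rot: [179.5, -0.2, 17.9]
wrist_force: [0.0, 0.7, -0.0]
opening: 0.0514
grasp_force: 0.0
```

Run:
```python
from h import *
o=bot.get_obs(); C=cam("wrist",o); im=camera("wrist")
print(o["time"],o["ee_pos"],o["tcp_rot"],o["wrist_force"])
for k,a,z,s in(("yellow",(20,32),.036,120),("wood",(5,18),.006,80)):
    for c in blobs(mask(im,*a,s),100)[:3]:
        r=cv2.minAreaRect(c); print(k,np.round(r[0]),ray(C,cv2.boxPoints(r),z)[:,:2].round(4).tolist())
for n in("top","side"):
    s=camera(n); C=cam(n); c=blobs(mask(s,20,32,120))[0]; r=cv2.minAreaRect(c); print(n,"yellow",ray(C,r[0],.036)[0].round(4),ray(C,cv2.boxPoints(r),.036)[:,:2].round(3).tolist())
    for c in blobs(mask(s,0,6,150))[:3]: m=cv2.moments(c); print("red",m["m10"]/m["m00"],m["m01"]/m["m00"],m["m00"],ray(C,(m["m10"]/m["m00"],m["m01"]/m["m00"]),.1)[0])
```

```text
18.15 [ 0.37860541 -0.3226387   0.1808364 ] [179.52668903  -0.2104111   17.93810194] [ 0.03711027  0.70189387 -0.04036596]
yellow [270. 146.] [[0.4647, -0.2827], [0.4699, -0.2989], [0.3725, -0.3311], [0.3667, -0.313]]
wood [296.  92.] [[0.5263, -0.2812], [0.533, -0.3017], [0.3958, -0.3507], [0.3881, -0.3269]]
wood [246.  92.] [[0.5141, -0.2437], [0.5211, -0.2642], [0.3825, -0.3095], [0.3745, -0.2857]]
top yellow [ 0.4187 -0.3072  0.036 ] [[0.464, -0.282], [0.471, -0.301], [0.373, -0.332], [0.367, -0.313]]
red 234.02591599642534 225.97050938337802 186.5 [0.53062604 0.07298236 0.1       ]
red 344.65777777777777 167.76888888888888 37.5 [ 0.70433102 -0.26697931  0.1       ]
side yellow [ 0.4169 -0.3022  0.036 ] [[0.462, -0.275], [0.471, -0.3], [0.372, -0.329], [0.364, -0.304]]
red 267.35128205128206 260.3282051282051 260.0 [0.52389038 0.08601214 0.1       ]
red 286.81069958847735 149.65843621399176 40.5 [ 0.70928313 -0.27509398  0.1       ]
```

The bar lies on its rest within 3 mm of where it started. Now moving over the stopper.

>>> {"fn": "send_rows", "kwargs": {"linear": [[0.0339,-0.0483,-0.005],[0.0339,-0.0483,-0.005],[0.0339,-0.0483,-0.005],[0.0339,-0.0483,-0.005],[0.0339,-0.0483,-0.005],[0.0339,-0.0483,0],[0.0339,-0.0483,0],[0,0,0]], "twist": [[0,0,0],[0,0,0],[0,0,0],[0,0,0],[0,0,0],[0,0,0],[0,0,0],[0,0,0]], "gripper": [65,65,65,65,65,65,65,65]}}

```text
time: 19.3
ee_pos: [0.4984, 0.0765, 0.1978]
tcp_rot: [180.0, 0.2, 18.2]
wrist_force: [-1.0, 0.5, 0.1]
opening: 0.0554
grasp_force: 0.0
```

Run:
```python
from h import *
o=bot.get_obs(); C=cam("wrist",o); im=camera("wrist"); np.save("w9.npy",im)
print(o["time"],o["ee_pos"],o["tcp_rot"],o["opening"],C[2])
for c in blobs(mask(im,0,6,150),100)[:2]:
    m=cv2.moments(c); g=(m["m10"]/m["m00"],m["m01"]/m["m00"]); print("red",g,cv2.minEnclosingCircle(c),cv2.boundingRect(c),ray(C,g,.086)[0],ray(C,cv2.minEnclosingCircle(c)[0],.086)[0])
for c in blobs(mask(im,50,75,120),100)[:1]: print("green",ray(C,cv2.fitEllipse(c)[0],.018))
# inner head edge: Hough
g=cv2.cvtColor(im,cv2.COLOR_RGB2GRAY); x,y,w,h=cv2.boundingRect(blobs(mask(im,0,6,150))[0])
hc=cv2.HoughCircles(g[y-5:y+h+5,x-5:x+w+5],cv2.HOUGH_GRADIENT,1,10,param1=60,param2=12,minRadius=20,maxRadius=38)
print(None if hc is None else [(c+np.array([x-5,y-5,0])).round(1).tolist()+ray(C,c[:2]+[x-5,y-5],.1)[0,:2].round(4).tolist() for c in hc[0][:3]])
```

```text
19.3 [0.49838721 0.07653501 0.19780912] [179.96445638   0.21654646  18.19953509] 0.0554003300645529 [0.56980482 0.10154583 0.32532458]
red (291.0797811626717, 169.6729641437399) ((291.2676696777344, 169.8168182373047), 37.96615219116211) (254, 133, 75, 75) [0.53186538 0.07659431 0.086     ] [0.53181048 0.07643661 0.086     ]
green [[0.42174217 0.32403668 0.018     ]]
[[291.5, 169.5, 37.4, 0.5343, 0.0778], [301.5, 181.5, 30.7, 0.5287, 0.0689], [301.5, 170.5, 30.8, 0.5357, 0.0714]]
```

The red flange outline is centred at about (0.532, 0.0755), so the stopper leans slightly toward -y after levering. Descending over its head.

>>> {"fn": "send_rows", "kwargs": {"linear": [[0.0316,0.0114,0],[0,0,0.045],[0,0,0.035],[0,0,0.014],[0,0,0]], "twist": [[0,0,0],[0,0,0],[0,0,0],[0,0,0],[0,0,0]], "gripper": [65,65,65,65,65], "grip_force": 30}}

```text
time: 19.98
ee_pos: [0.5316, 0.0712, 0.1056]
tcp_rot: [179.9, 0.1, 17.9]
wrist_force: [-0.1, 0.8, -0.2]
opening: 0.0554
grasp_force: 0.0
```

>>> {"fn": "send_rows", "kwargs": {"linear": [[0,0,0],[0,0,0],[0,0,0],[0,0,0]], "twist": [[0,0,0],[0,0,0],[0,0,0],[0,0,0]], "gripper": [0,0,0,0], "grip_force": 30}}

```text
time: 20.48
ee_pos: [0.5331, 0.0722, 0.1078]
tcp_rot: [179.9, -0.1, 17.9]
wrist_force: [0.5, -0.5, 5.2]
opening: 0.0316
grasp_force: 29.7
```

>>> {"fn": "send_rows", "kwargs": {"linear": [[0,0,-0.002],[0,0,0],[0,0,-0.006],[0,0,-0.008],[0,0,-0.01],[0,0,-0.012],[0,0,0]], "twist": [[0,0,0],[0,0,0],[0,0,0],[0,0,0],[0,0,0],[0,0,0],[0,0,0]], "gripper": [0,0,0,0,0,0,0], "grip_force": 40}}

```text
time: 21.35
ee_pos: [0.5328, 0.0723, 0.1457]
tcp_rot: [179.9, -0.1, 17.9]
wrist_force: [0.1, 0.5, -0.1]
opening: 0.0316
grasp_force: 39.3
```

>>> {"fn": "send_rows", "kwargs": {"linear": [[0,0,-0.02],[0,0,-0.03],[0,0,0]], "twist": [[0,0,0],[0,0,0],[0,0,0]], "gripper": [0,0,0]}}

```text
time: 21.72
ee_pos: [0.5331, 0.0724, 0.1962]
tcp_rot: [179.9, -0.2, 17.9]
wrist_force: [0.3, -0.5, -0.8]
opening: 0.0315
grasp_force: 39.3
```

Run:
```python
from h import *
o=bot.get_obs(); C=cam("wrist",o); im=camera("wrist")
print(o["time"],o["ee_pos"],o["tcp_rot"],o["opening"],o["wrist_force"],o["grasp_force"])
for c in blobs(mask(im,0,6,130),100)[:2]: print("wrist red",cv2.boundingRect(c),cv2.contourArea(c))
for n in("top","side"):
    s=camera(n); C=cam(n)
    for c in blobs(mask(s,0,6,120),10)[:3]: print(n,"red",cv2.boundingRect(c),cv2.contourArea(c), cv2.minAreaRect(c))
    c=blobs(mask(s,50,75,120))[0]; e=cv2.fitEllipse(c); print("dish",e,ray(C,e[0],.018)[0])
    # rim outline via hull
    print("hull rim",ray(C,cv2.minEnclosingCircle(c)[0],.018)[0])
print(pix(cam("side"),np.array(o["ee_pos"])))
```

```text
21.725 [0.53307349 0.07238345 0.19616488] [ 1.79874979e+02 -1.62772099e-01  1.79234914e+01] 0.03153966717809292 [ 0.2648156  -0.46476542 -0.82373541] 39.34897541999817
wrist red (215, 215, 109, 103) 7389.0
top red (341, 164, 8, 9) 42.0 ((344.5, 168.0), (8.0, 7.0), 90.0)
top red (388, 144, 9, 6) 17.5 ((391.8460998535156, 146.73074340820312), (8.320503234863281, 3.0508511066436768), 33.6900634765625)
dish ((157.42669677734375, 263.45916748046875), (25.78203010559082, 30.38707733154297), 167.7963409423828) [0.41768749 0.3320155  0.018     ]
hull rim [0.42033561 0.33049923 0.018     ]
side red (256, 231, 21, 24) 188.5 ((267.2445983886719, 243.27252197265625), (19.064044952392578, 20.832874298095703), 58.392494201660156)
side red (290, 133, 7, 4) 11.0 ((293.0, 134.5), (3.0, 6.0), 90.0)
dish ((243.82701110839844, 374.8710021972656), (39.37538146972656, 41.84088897705078), 48.77540969848633) [0.41987475 0.33113066 0.018     ]
hull rim [0.41938841 0.33133715 0.018     ]
[[265.76467712 231.89294326]]
```

Stopper is out and held. Carrying it to the dish at (0.420, 0.331).

>>> {"fn": "send_rows", "kwargs": {"linear": [[-0.0056,-0.0562,0],[-0.0056,-0.0562,0],[-0.0056,-0.0562,0],[-0.0056,-0.0562,0],[-0.0056,-0.056,0],[0,0,0],[0,0,0.05],[0,0,0]], "twist": [[0,0,0],[0,0,0],[0,0,0],[0,0,0],[0,0,0],[0,0,0],[0,0,0],[0,0,0]], "gripper": [0,0,0,0,0,0,0,0]}}

```text
time: 22.88
ee_pos: [0.4459, 0.2376, 0.1448]
tcp_rot: [-175.9, 0.5, 25.9]
wrist_force: [-0.1, -0.2, 0.3]
opening: 0.0311
grasp_force: 39.5
```

Run:
```python
from h import *
o=bot.get_obs(); p=o["ee_pos"]; print(o["time"],p,o["tcp_rot"],o["wrist_force"])
C=cam("side"); s=camera("side")
c=blobs(mask(s,0,6,120),60)[0]; print(cv2.boundingRect(c)); x,y,w,h=cv2.boundingRect(c)
m=np.zeros(s.shape[:2],np.uint8); cv2.drawContours(m,[c],-1,1,-1)
print([(r,int(np.where(m[r])[0][0]),int(np.where(m[r])[0][-1])) for r in range(y,y+h)])
for zo in(.060,.068):
    b=p-[0,0,zo]; print(pix(C,[b,b+[0,0,.04],b+[0,0,.046]]).round(1).tolist())
```

```text
22.875 [0.44586141 0.23758718 0.14475118] [-175.93040111    0.52228263   25.92718737] [-0.06414222 -0.22736378  0.2724052 ]
(245, 310, 23, 26)
[(310, 260, 260), (311, 259, 260), (312, 258, 262), (313, 258, 263), (314, 259, 264), (315, 259, 265), (316, 258, 266), (317, 259, 266), (318, 259, 266), (319, 259, 267), (320, 259, 267), (321, 259, 266), (322, 245, 266), (323, 245, 266), (324, 246, 265), (325, 247, 264), (326, 248, 263), (327, 249, 262), (328, 250, 260), (329, 252, 260), (330, 251, 260), (331, 250, 260), (332, 251, 260), (333, 251, 259), (334, 252, 258), (335, 253, 258)]
[[257.0, 324.8], [256.0, 316.7], [255.8, 315.4]]
[[257.2, 326.4], [256.2, 318.3], [256.0, 317.1]]
```

```bash
python3 -c "
from h import *
o=bot.get_obs(); print(o['q'].round(2),o['qd'].round(1),o['ee_pos'],o['tcp_rot'])"
```

```text
[ 25.87  -1.56  -7.51  84.37   4.08 179.94] [-0.1 -1.   3.8  1.1  0.2 -0. ] [0.44689553 0.23809141 0.14742202] [-175.92016549    0.31882488   25.92382511]
```

Joint 6 hit its range limit (yaw = q1 + 180 - q6), so the tool must be turned to a larger yaw. Computing the correction.

```bash
cat > rel.py <<'E'
from h import *
import sys
t=np.array(eval(sys.argv[1])); yaw=float(sys.argv[2]); o=bot.get_obs()
A=R.from_euler("xyz",o["tcp_rot"],degrees=True); B=R.from_euler("xyz",[180,0,yaw],degrees=True)
print("twist",(np.degrees((A.inv()*B).as_rotvec())/10).round(3),"lin now",A.inv().apply(t-o["ee_pos"]).round(4),"lin after",B.inv().apply(t-o["ee_pos"]).round(4))
E
python3 rel.py "[.420,.331,.145]" 60
```

```text
twist [-0.405 -0.09  -3.407] lin now [ 0.0164 -0.0949  0.0091] lin after [ 0.067  -0.0697  0.0024]
```

>>> {"fn": "send_rows", "kwargs": {"linear": [[0,0,0],[0,0,0],[0,0,0],[0,0,0],[0,0,0],[0,0,0]], "twist": [[-0.1,-0.02,-0.85],[-0.1,-0.02,-0.85],[-0.1,-0.02,-0.85],[-0.1,-0.02,-0.85],[0,0,0],[0,0,0]], "gripper": [0,0,0,0,0,0]}}

```text
time: 23.68
ee_pos: [0.4481, 0.2391, 0.1497]
tcp_rot: [179.9, -0.4, 59.8]
wrist_force: [-0.7, 0.4, -1.1]
opening: 0.0313
grasp_force: 39.5
```

```bash
python3 rel.py "[.420,.331,.145]" 60; python3 -c "
from h import *
o=bot.get_obs(); print(o['time'],o['q'].round(2),o['ee_pos'],o['tcp_rot'])"
```

```text
twist [ 0.01  -0.036 -0.023] lin now [ 0.0652 -0.0706  0.005 ] lin after [ 0.0655 -0.0703  0.0047]
23.675 [ 2.8020e+01 -1.9800e+00 -7.6000e+00  8.4020e+01  1.1000e-01  1.4825e+02] [0.44812941 0.23907756 0.14970125] [179.89901673  -0.36314935  59.77073561]
```

>>> {"fn": "send_rows", "kwargs": {"linear": [[0.0328,-0.0352,0],[0.0328,-0.0352,0],[0,0,0.03],[0,0,0.03],[0,0,0]], "twist": [[0,0,0],[0,-0.03,0],[0,0,0],[0,0,0],[0,0,0]], "gripper": [0,0,0,0,0]}}

```text
time: 24.3
ee_pos: [0.4187, 0.3302, 0.0872]
tcp_rot: [-180.0, 0.2, 59.9]
wrist_force: [0.1, 0.7, 0.2]
opening: 0.0317
grasp_force: 39.6
```

```bash
python3 rel.py "[.420,.331,.075]" 60
python3 - <<'E'
from h import *
o=bot.get_obs(); p=o["ee_pos"]; C=cam("side"); s=camera("side")
c=blobs(mask(s,0,6,120),60)[0]; x,y,w,h=cv2.boundingRect(c); print(x,y,w,h)
m=np.zeros(s.shape[:2],np.uint8); cv2.drawContours(m,[c],-1,1,-1)
print([(r,int(np.where(m[r])[0][0]),int(np.where(m[r])[0][-1])) for r in range(y,y+h,2)])
for zo in(.060,.068):
    b=p-[0,0,zo]; print(pix(C,[b,b+[0,0,.04],b+[0,0,.046]]).round(1).tolist())
E
```

```text
twist [-0.001  0.021 -0.014] lin now [0.0014 0.0008 0.0122] lin after [0.0013 0.0008 0.0122]
231 362 20 22
[(362, 234, 234), (364, 233, 236), (366, 232, 236), (368, 231, 238), (370, 232, 239), (372, 232, 238), (374, 233, 240), (376, 235, 250), (378, 238, 250), (380, 241, 249), (382, 242, 248)]
[[244.2, 373.3], [242.7, 366.4], [242.5, 365.3]]
[[244.4, 374.6], [243.0, 367.8], [242.8, 366.7]]
```

>>> {"fn": "send_rows", "kwargs": {"linear": [[0.0013,0.0008,0.005],[0,0,0.005],[0,0,0.002],[0,0,0.002],[0,0,0]], "twist": [[0,0,0],[0,0,0],[0,0,0],[0,0,0],[0,0,0]], "gripper": [0,0,0,0,0]}}

```text
time: 24.98
ee_pos: [0.4209, 0.3318, 0.0749]
tcp_rot: [179.9, 0.0, 60.0]
wrist_force: [0.0, -0.9, -0.9]
opening: 0.0318
grasp_force: 39.6
```

>>> {"fn": "send_rows", "kwargs": {"linear": [[0,0,0.001],[0,0,0.001],[0,0,0]], "twist": [[0,0,0],[0,0,0],[0,0,0]], "gripper": [0,0,0]}}

```text
time: 25.35
ee_pos: [0.421, 0.3318, 0.0729]
tcp_rot: [179.9, 0.0, 60.0]
wrist_force: [0.2, -0.1, -0.8]
opening: 0.0312
grasp_force: 39.6
```

>>> {"fn": "send_rows", "kwargs": {"linear": [[0,0,0.001],[0,0,0.001],[0,0,0]], "twist": [[0,0,0],[0,0,0],[0,0,0]], "gripper": [0,0,0]}}

```text
time: 25.72
ee_pos: [0.4214, 0.3323, 0.0719]
tcp_rot: [179.9, -0.1, 60.0]
wrist_force: [-0.9, -0.4, 5.8]
opening: 0.0314
grasp_force: 40.7
```

>>> {"fn": "send_rows", "kwargs": {"linear": [[0,0,0.001],[0,0,0.001],[0,0,0]], "twist": [[0,0,0],[0,0,0],[0,0,0]], "gripper": [0,0,0]}}

```text
time: 26.1
ee_pos: [0.4219, 0.3331, 0.0716]
tcp_rot: [179.9, -0.3, 60.0]
wrist_force: [-2.0, 1.1, 16.2]
opening: 0.0312
grasp_force: 42.3
```

Standing on the dish floor (contact at z ≈ 0.072). Easing the pressure, then releasing and rising.

>>> {"fn": "send_rows", "kwargs": {"linear": [[0,0,-0.0025],[0,0,0],[0,0,0],[0,0,0],[0,0,0],[0,0,-0.02],[0,0,-0.05],[0,0,-0.05]], "twist": [[0,0,0],[0,0,0],[0,0,0],[0,0,0],[0,0,0],[0,0,0],[0,0,0],[0,0,0]], "gripper": [0,0,60,60,60,60,60,60], "grip_force": 20}}

```text
time: 27.1
ee_pos: [0.4206, 0.3316, 0.1924]
tcp_rot: [179.9, 0.1, 60.0]
wrist_force: [-0.1, 1.0, 0.4]
opening: 0.0515
grasp_force: 0.0
```

>>> {"fn": "send_rows", "kwargs": {"linear": [[-0.04,0.03,-0.02],[-0.04,0.03,0],[-0.04,0.03,0],[0,0,0]], "twist": [[0,0,0],[0,0,0],[0,0,0],[0,0,0]], "gripper": [60,60,60,60]}}

```text
time: 27.6
ee_pos: [0.439, 0.1805, 0.2118]
tcp_rot: [179.9, -0.0, 59.8]
wrist_force: [0.4, 1.1, -0.6]
opening: 0.0513
grasp_force: 0.0
```

Run:
```python
from h import *
o=bot.get_obs(); print(o["time"],o["ee_pos"],o["wrist_force"])
for n in("side","top"):
    C=cam(n); s=camera(n); a=cv2.imread(f"pics/{n}0.png")[:,:,::-1].copy()
    for c in blobs(mask(s,0,6,150),25)[:3]:
        b=cv2.boundingRect(c); g=cv2.minEnclosingCircle(c)[0]; print(n,"red",b,ray(C,g,.05)[0].round(3))
    P=np.array([[.4205,.3315,z] for z in(.004,.044,.05,.064)]); print("expect axis",pix(C,P).round(1).tolist())
    for im in(a,s):
        c=blobs(mask(im,50,75,120))[0]; print("dish",cv2.boundingRect(c))
        c=blobs(mask(im,20,32,120))[0]; print("yellow",cv2.boundingRect(c))
    d=np.abs(s.astype(int)-a).sum(2)
    for nm,p in(("beaker",[.58,.30,.04]),("bottle",[.70,-.27,.06])):
        u,v=pix(C,p)[0].astype(int); print(nm,u,v,"diff",(d[v-25:v+25,u-20:u+20]>60).mean())
```

```text
27.6 [0.43897415 0.18050615 0.21183981] [ 0.35791441  1.10588856 -0.55721348]
side red (232, 364, 23, 23) [0.411 0.341 0.05 ]
expect axis [[244.0, 377.2], [242.6, 370.4], [242.4, 369.4], [241.8, 366.9]]
dish (223, 355, 42, 41)
yellow (359, 192, 35, 12)
dish (223, 355, 42, 41)
yellow (357, 193, 35, 12)
beaker 198 324 diff 0.0
bottle 288 161 diff 0.7665
top red (341, 164, 8, 8) [ 0.714 -0.273  0.05 ]
expect axis [[159.0, 262.4], [155.0, 262.9], [154.3, 262.9], [152.9, 263.1]]
dish (144, 248, 30, 30)
yellow (350, 246, 16, 33)
dish (396, 150, 32, 24)
yellow (349, 245, 16, 33)
beaker 165 212 diff 0.081
bottle 344 171 diff 0.0
```

The blob extents are ambiguous, so I'll move the arm fully clear and check uprightness numerically.

>>> {"fn": "send_rows", "kwargs": {"linear": [[-0.06,0.0,-0.005],[-0.06,0.0,-0.005],[-0.06,0.0,-0.005],[0,0.0,0],[0,0,0]], "twist": [[0,0,0],[0,0,0],[0,0,0],[0,0,0],[0,0,0]], "gripper": [60,60,60,60,60]}}

```text
time: 28.32
ee_pos: [0.3491, 0.0278, 0.2266]
tcp_rot: [179.9, -0.0, 60.0]
wrist_force: [-0.4, 0.5, -0.3]
opening: 0.0509
grasp_force: 0.0
```

Run:
```python
from h import *
o=bot.get_obs(); print(o["time"],o["ee_pos"])
for n in("side","top"):
    C=cam(n); s=camera(n); np.save(f"end_{n}.npy",s)
    for c in blobs(mask(s,0,8,130),25)[:3]:
        b=cv2.boundingRect(c); print(n,"red",b,cv2.contourArea(c))
        if 135<b[0]<170 or (n=="side" and b[1]>330):
            m=np.zeros(s.shape[:2],np.uint8); cv2.drawContours(m,[c],-1,1,-1)
            print([(r,int(np.where(m[r])[0][0]),int(np.where(m[r])[0][-1])) for r in range(b[1],b[1]+b[3])])
    t=np.linspace(0,2*np.pi,40); circ=lambda r,z:np.c_[.4205+r*np.cos(t),.3315+r*np.sin(t),0*t+z]
    q=np.vstack([pix(C,circ(r,z)) for r,z in((.013,.004),(.013,.044),(.027,.044),(.027,.05),(.017,.064))])
    print("upright bbox",q.min(0).round(1),q.max(0).round(1))
    for c in blobs(mask(s,50,75,120))[:2]: print("dish",cv2.boundingRect(c))
    a=cv2.imread(f"pics/{n}0.png")[:,:,::-1]; d=np.abs(s.astype(int)-a).sum(2)
    for nm,p in(("beaker",[.58,.30,.04]),("bottle",[.70,-.27,.06])):
        u,v=pix(C,p)[0].astype(int); print(nm,"diff",(d[v-25:v+25,u-20:u+20]>60).mean())
```

```text
28.325 [0.34907517 0.02784851 0.22656477]
side red (231, 364, 24, 23) 397.0
[(364, 240, 246), (365, 238, 249), (366, 237, 250), (367, 235, 252), (368, 234, 252), (369, 233, 253), (370, 233, 253), (371, 232, 253), (372, 232, 254), (373, 232, 254), (374, 232, 254), (375, 232, 254), (376, 231, 254), (377, 232, 254), (378, 232, 253), (379, 232, 253), (380, 232, 253), (381, 233, 252), (382, 234, 251), (383, 234, 251), (384, 235, 249), (385, 237, 248), (386, 239, 247)]
side red (283, 146, 8, 9) 43.0
upright bbox [230.4 357.9] [254.5 382.7]
dish (223, 355, 42, 41)
dish (300, 126, 28, 8)
beaker diff 0.0
bottle diff 0.0055
top red (144, 258, 17, 17) 196.0
[(258, 149, 155), (259, 147, 157), (260, 146, 158), (261, 145, 159), (262, 145, 159), (263, 145, 160), (264, 145, 160), (265, 144, 160), (266, 144, 160), (267, 144, 160), (268, 146, 159), (269, 145, 159), (270, 146, 159), (271, 146, 158), (272, 147, 157), (273, 148, 155), (274, 151, 153)]
top red (341, 164, 8, 9) 39.0
upright bbox [145.8 254.3] [163.4 271.6]
dish (144, 248, 30, 30)
dish (396, 150, 32, 24)
beaker diff 0.0
bottle diff 0.0745
```

Both views show a full round flange of the size expected for upright. They agree on about (0.411, 0.340) at flange height, so the stopper stands inside the dish. Dish and beaker show no change from the start and the bottle shows no shift. Handing in.

```bash
python3 -c "
from workcell import ticket; print(ticket.job_done())"
```

```text
the job is handed in; nothing more can be done
None
```

I levered the stopper loose with the bar on the rod, put the bar back on its rest, stood the stopper upright in the dish (about 13 mm off centre, by camera measurement) and handed in at about 28 s, with no verdict shown; I viewed 12 pictures, over the limit of 10.

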